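Gauge the bore, fit the matching post

ROBOT

A 7-joint arm with a two-finger parallel gripper is mounted at the origin on the work surface. World frame = base frame: x ahead of the robot, y to its left, z up, the work surface at z = 0. Lengths are in mm, angles in rad, forces in N, time in s.
With the tool pointing down it reaches from about 400 to 900 mm from the base axis. Payload 5.6 kg.
Tool frame: the origin (TCP) lies midway between the tips of the shut fingers; the grasp point (between the pads) lies 19 mm behind it; x points along the fingers, y is the direction in which the jaws open and shut, and the axes are right-handed (so a half turn about x gives the same grasp; the last joint's range is limited). The gripper opens to 92 mm and grips with 3 to 60 N. Pads are 20 mm wide; open, the fingers measure 128 mm over their backs; the gripper's body (75 mm by 189 mm) begins 69 mm behind the grasp point.
Start: joints at [-1.343, 0.468, -0.012, 1.603, 0.006, 1.071, -0.056], TCP at [173.918, 626.308, 214.592] pointing down, gripper open.
Joint ranges: [-2.53, 2.53], [-0.31, 2.02], [-1.57, 1.55], [0.28, 2.44], [-1.29, 4.43], [0.15, 1.84], [-2.92, 2.92]. Speed limits (rad/s): [2.57, 2.57, 3.14, 3.14, 3.14, 3.14, 3.14].

INTERFACE

Orientations are given as a rotation vector (axis times angle).
In Python, from cell import robot, grip, kin, viewer gives the robot as it stands. Calls block until the motion is done:
- robot.movep(position, orientation): joint-space move of the TCP to a pose.
- robot.servo_line(position, feed=150, rotation=None): straight line of the TCP; rotation=None keeps the orientation; feed is the mean speed in mm/s.
- robot.goto_joints(angles): joint-space move.
- grip(opening, newtons=None): opening from 0.0 (shut) to 1.0 (fully open); newtons is the grip in N (None keeps the last); returns when the fingers have stopped.
- robot.hold(seconds).
- kin.ik(position, orientation): joint angles nearest the present ones, or None.
- robot.observe(): the state.
- viewer.read_camera(name): name is "scene" or "top"; returns the picture (420x560x3 uint8, red, green, blue); there is no depth.
- viewer.camera_info(name): a dict with "camera_matrix" (3x3 intrinsics, pixels), "R" (3x3) and "t" (3): a world point X has camera coordinates R X + t. Camera axes: x right, y down, z forward; pixel columns grow to the right and rows downward; lengths in mm; the calibration is good to about 2 mm. A picture is of the moment at which its call begins. camera_info takes no time and is no camera call.
A pose or a line that the arm cannot do raises robot.IKError and nothing moves.
- robot.job_done(): hands the job in, once; it reports no verdict.
Trained networks look in the newest picture that a camera, given by its name, has taken for a name from the list of things; names that differ only in an ending like _2 or _b are one class to them, and where a whole thing is asked for, a point or a joint stands for the part that bears it (a point fixed in the world has none). Each returns a list of dicts, best first, with "confidence" (0 to 1); they miss things now and then, are a little off and sometimes report something else, mostly with a low value. They report only what shows in the picture. A call takes as long as a camera call.
- viewer.silhouettes(name, camera): "mask" (420x560 bool, what is visible of it).
- viewer.pinpoint(name, camera): "at" ([x, y, z] in mm, in the coordinates of the camera as it stood for that picture, good to about 4 mm: a listed point, or the origin of a listed thing).
The state is a dict: "t": time; "joints": joint angles; "joint_velocities": joint speeds; "joint_torque": joint torques, N m; "tcp_pos": TCP position; "tcp_rot": TCP orientation; "contact_force": force on the tool from outside, world axes, zero at the start; "wrist_torque": the same for the moment, N m; "grip_width": opening from 0.0 (shut) to 1.0 (fully open).
Only numpy, scipy, OpenCV 4.12 (cv2) and the standard library are available. Lean on these libraries where they do the work, as an engineer would, in place of code of your own. Each camera call takes 0.05 s, during which the arm holds its last target.

TASK

The panel rest lacks its middle post. Take the depth rod from its stand, lower it gently into the empty bore until it rests on the bottom to find out how deep the bore is, and put the rod back in its stand. Then take the one loose post of the right length from the rack, without taking out any other, and lower it gently (do not drop it) into the bore until it is fully home, upright and with its top level with the two glued posts; push nothing hard against the rest and leave everything else alone.

Things in the scene. Friction and masses are not known exactly. Their poses are not given: they have to be found in the camera images.
- rest: Panel rest: black base 70 mm (x) by 230 mm (y) by 60 mm high, fixed, origin under its centre. Glued wooden posts, 16 mm thick, stand at y +80 and -80 mm, their tops 110 mm above the table. Between them a brown socket block, 46 mm square, its top 65 mm above the table, has one upright round blind bore, 17.6 mm wide, with a sharp rim and a flat floor.
- rest_seat (a point): Middle of the base, 65 mm above the table, at the height of the socket block's top and the bore's mouth; axes as the rest's. The bore was made by hand: its centre is up to 3.5 mm off this point in x and in y, and its depth is 20, 30, 40 or 50 mm (neither is measured).
- rack: Plywood post rack 56 mm (x) by 216 mm (y) by 30 mm high, fixed, origin under its centre. Four wells 18 mm wide and 18 mm deep in a row along its y at -84, -28, 28 and 84 mm, with a loose post standing upright in each, in any order.
- stand_mouth (a point): Centre of the top of the rod's stand: dark steel block 60 mm square, 85 mm high, fixed, with an upright 12 mm hole through it.
- rod_handle (a point): Centre of the handle of the depth rod: a grey upright cylinder 22 mm thick and 50 mm high (25 mm above and below this point), 100 g. At the start the rod hangs upright in the stand, the handle's flat lower face resting on the stand's top.
- rod_tip (a point): Flat lower end of the depth rod's steel shaft, 7 mm thick and 75 mm long below the handle; 100 mm below the handle's centre. z points up along the rod.
- post_a_mid (a point): Centre of a loose round light-wood post, 16 mm thick and 65 mm long, its foot slightly chamfered (1.2 mm), about 35 g; it stands upright in the rack, its foot 12 mm above the table. z points along it. It would stand level with the glued posts if fully home in a 20 mm deep bore.
- post_b_mid (a point): Centre of a loose round light-wood post, 16 mm thick and 75 mm long, its foot slightly chamfered (1.2 mm), about 35 g; it stands upright in the rack, its foot 12 mm above the table. z points along it. It would stand level with the glued posts if fully home in a 30 mm deep bore.
- post_c_mid (a point): Centre of a loose round light-wood post, 16 mm thick and 85 mm long, its foot slightly chamfered (1.2 mm), about 35 g; it stands upright in the rack, its foot 12 mm above the table. z points along it. It would stand level with the glued posts if fully home in a 40 mm deep bore.
- post_d_mid (a point): Centre of a loose round light-wood post, 16 mm thick and 95 mm long, its foot slightly chamfered (1.2 mm), about 35 g; it stands upright in the rack, its foot 12 mm above the table. z points along it. It would stand level with the glued posts if fully home in a 50 mm deep bore.
- bowl: Bystander, to be left alone: white bowl, 90 mm wide, 35 mm high; origin at its underside.
- sander: Bystander, to be left alone: cork sanding block 60 x 100 x 30 mm; origin at its underside.
- jar: Bystander, to be left alone: amber jar, 56 mm wide, 70 mm high; origin at its underside.
- brush: Bystander, to be left alone: brush lying flat; origin at its underside, along x.
- bottle: Bystander, to be left alone: green bottle, 60 mm wide, 170 mm high; origin at its underside.
- spatula: Bystander, to be left alone: spatula lying flat; origin at its underside, along x.
- tin: Bystander, to be left alone: metal tin, 80 mm wide, 100 mm high; origin at its underside.

How it is judged (in metres and radians):
On the way, in this order (a step that is already met when the one before it is completed fails the run):
1. the rod's tip rests on the floor of the bore (20, 30, 40 or 50 mm below its mouth, within 2 mm), pressing with at least 1 N (horizontal distance between rod_tip and rest_seat below 0.012 m and contact force between rod and rest above 1 N and linear speed of rod below 0.01 m/s and (z of rod_tip in the frame of rest between 0.043 and 0.047 m or z of rod_tip in the frame of rest between 0.033 and 0.037 m or z of rod_tip in the frame of rest between 0.023 and 0.027 m or z of rod_tip in the frame of rest between 0.013 and 0.017 m)), for 0.1 s.
2. the rod is released, hanging upright in its stand with its handle resting on it (within 4 mm) (horizontal distance between rod_tip and stand_mouth below 0.008 m and z of rod_tip in the frame of stand_mouth between -0.079 and -0.071 m and angle between rod_tip's own z axis and vertical below 0.1 rad and contact force between rod and the fingers below 0.05 N), for 0.2 s.
At the end, for the whole second after the job is handed in: One post at rest in the bore (within 8 mm of the middle, 0.1 rad of upright), its top level with the glued posts within 3 mm; the other posts within 15 mm of their starts; the rod released, upright, its handle resting on its stand within 4 mm (8 mm sideways) (all of step 2 and ((horizontal distance between post_a_mid and rest_seat below 0.008 m and z of post_a_mid in the frame of rest_seat between 0.0095 and 0.0155 m and angle between post_a_mid's own z axis and vertical below 0.1 rad and linear speed of post_a below 0.01 m/s and distance of each of post_b_mid, post_c_mid, post_d_mid from where it was at the start of the episode below 0.015 m) or (horizontal distance between post_b_mid and rest_seat below 0.008 m and z of post_b_mid in the frame of rest_seat between 0.0045 and 0.0105 m and angle between post_b_mid's own z axis and vertical below 0.1 rad and linear speed of post_b below 0.01 m/s and distance of each of post_a_mid, post_c_mid, post_d_mid from where it was at the start of the episode below 0.015 m) or (horizontal distance between post_c_mid and rest_seat below 0.008 m and z of post_c_mid in the frame of rest_seat between -0.0005 and 0.0055 m and angle between post_c_mid's own z axis and vertical below 0.1 rad and linear speed of post_c below 0.01 m/s and distance of each of post_a_mid, post_b_mid, post_d_mid from where it was at the start of the episode below 0.015 m) or (horizontal distance between post_d_mid and rest_seat below 0.008 m and z of post_d_mid in the frame of rest_seat between -0.0055 and 0.0005 m and angle between post_d_mid's own z axis and vertical below 0.1 rad and linear speed of post_d below 0.01 m/s and distance of each of post_a_mid, post_b_mid, post_c_mid from where it was at the start of the episode below 0.015 m)) and linear speed of rod below 0.01 m/s); the robot touches nothing.
It fails at once if the rod or a post is pushed against the rest with more than 35 N (all contacts summed) (contact force between any of rod, post_a, post_b, post_c, post_d and rest above 35 N).
It fails at once if the hand or arm strikes the rest with more than 10 N (contact force between any of the fingers, the arm and rest above 10 N).
It fails at once if a post is dropped into the bore (let go and faster than 0.35 m/s inside it) ((horizontal distance between post_a_mid and rest_seat below 0.012 m and z of post_a_mid in the frame of rest_seat below 0.0305 m and linear speed of post_a above 0.35 m/s and contact force between post_a and the fingers below 0.3 N) or (horizontal distance between post_b_mid and rest_seat below 0.012 m and z of post_b_mid in the frame of rest_seat below 0.0355 m and linear speed of post_b above 0.35 m/s and contact force between post_b and the fingers below 0.3 N) or (horizontal distance between post_c_mid and rest_seat below 0.012 m and z of post_c_mid in the frame of rest_seat below 0.0405 m and linear speed of post_c above 0.35 m/s and contact force between post_c and the fingers below 0.3 N) or (horizontal distance between post_d_mid and rest_seat below 0.012 m and z of post_d_mid in the frame of rest_seat below 0.0455 m and linear speed of post_d above 0.35 m/s and contact force between post_d and the fingers below 0.3 N)).
It fails at once if more than one post is taken out of the rack (moved over 20 mm) (distance of each of post_a_mid, post_b_mid from where it was at the start of the episode above 0.02 m or distance of each of post_a_mid, post_c_mid from where it was at the start of the episode above 0.02 m or distance of each of post_a_mid, post_d_mid from where it was at the start of the episode above 0.02 m or distance of each of post_b_mid, post_c_mid from where it was at the start of the episode above 0.02 m or distance of each of post_b_mid, post_d_mid from where it was at the start of the episode above 0.02 m or distance of each of post_c_mid, post_d_mid from where it was at the start of the episode above 0.02 m).
It fails at once if a bystander is moved by more than 25 mm (distance of any of bowl, sander, jar, brush, bottle, spatula, tin from where it was at the start of the episode above 0.025 m).
It also fails if it takes over 72 s, if anything falls off the work surface, if the arm or the gripper's body presses on something with over 40 N, if the wrist force passes 120 N, or if a joint passes its speed limit or range.

## Working session

There is one attempt and no reset: what is moved stays moved. The work goes in short steps, each a Python script; the robot and the scene stay as the last script left them, time stands still between calls to the robot, and variables do not carry over. Pictures are saved under pics/ and viewed, and the job is handed in when it is done.

```bash
ls; mkdir -p pics; python3 - <<'E'
from cell import robot, grip, kin, viewer
import cv2
s=robot.observe(); print({k:s[k] for k in ('t','tcp_pos','tcp_rot','contact_force','grip_width')})
for n in('scene','top'):
    cv2.imwrite(f'pics/{n}0.png',viewer.read_camera(n)[:,:,::-1]); i=viewer.camera_info(n);print(n,i)
E
```

```text
pics
{'t': 0.0, 'tcp_pos': array([173.80601337, 625.73400032, 213.65343141]), 'tcp_rot': array([ 0.2112575 ,  1.56042585, -0.21398538]), 'contact_force': array([-3.79984288e-01,  8.52390153e-04, -1.00572091e+00]), 'grip_width': 0.9982822388547006}
scene {'camera_matrix': array([[445.78058985,   0.        , 279.59367549],
       [  0.        , 445.78058985, 207.30894288],
       [  0.        ,   0.        ,   1.        ]]), 'R': array([[-0.57656525,  0.81703788, -0.0046488 ],
       [ 0.53697429,  0.37463001, -0.75585116],
       [-0.61581745, -0.4382938 , -0.65472698]]), 't': array([ 368.85322711, -264.55569128, 1567.71268444])}
top {'camera_matrix': array([[438.9894841 ,   0.        , 288.50946225],
       [  0.        , 438.9894841 , 207.57369265],
       [  0.        ,   0.        ,   1.        ]]), 'R': array([[ 0.03843377, -0.99925922, -0.00196289],
       [-0.97531205, -0.03708508, -0.21769496],
       [ 0.2174609 ,  0.01028127, -0.97601488]]), 't': array([ -13.27054655,  609.17185739, 1232.67229552])}
```

View pics/scene0.png

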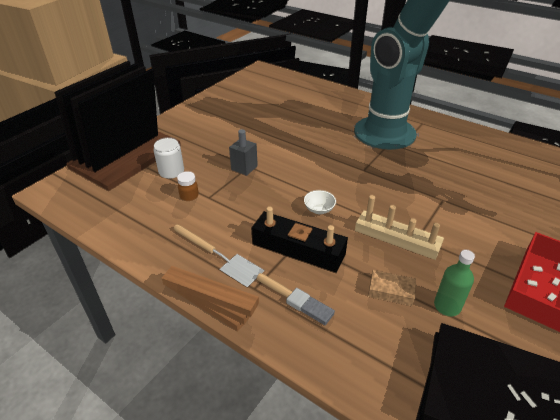

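View pics/top0.png

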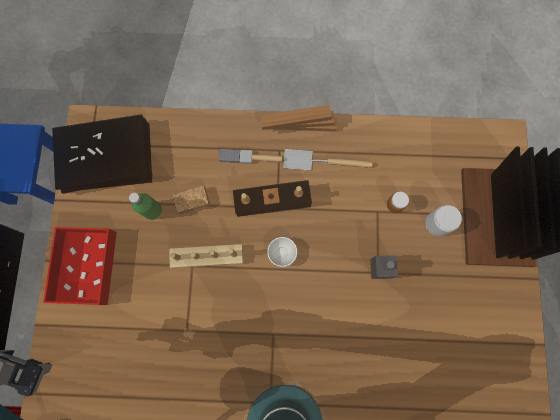

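```bash
cat > h.py <<'E'
from cell import robot, grip, kin, viewer
import numpy as np, cv2
def world(c,p):
    i=viewer.camera_info(c); return i['R'].T@(np.array(p)-i['t'])
def proj(c,X):
    i=viewer.camera_info(c); p=i['camera_matrix']@(i['R']@np.array(X,float)+i['t']); return p[:2]/p[2]
def ray(c,uv,z):
    i=viewer.camera_info(c); d=i['R'].T@np.linalg.inv(i['camera_matrix'])@np.array([uv[0],uv[1],1.]); o=-i['R'].T@i['t']
    return o+d*(z-o[2])/d[2]
E
python3 - <<'E'
from h import *
np.set_printoptions(precision=1,suppress=True)
for n in ['rest','rest_seat','rack','stand_mouth','rod_handle','rod_tip','post_a_mid','bowl','sander','jar','brush','bottle','spatula','tin']:
    for c in('scene','top'):
        for d in viewer.pinpoint(n,c)[:5]:
            if d['confidence']>.3: print(n,c,round(d['confidence'],2),world(c,d['at']),proj(c,world(c,d['at'])))
E
```

```text
rest scene 0.89 [647.8  61.    1.8] [297.3 248.3]
rest scene 0.57 [ 776.8 -108.8   -1. ] [213.8 251.4]
rest top 0.82 [644.5  65.4  -1.1] [271.3 200.7]
rest_seat scene 0.57 [644.   61.2  63.9] [298.7 229.9]
rest_seat top 0.83 [646.1  62.2  62.1] [271.6 195.3]
rack scene 0.83 [467.8 255.8   2.5] [397.4 238.1]
rack scene 0.69 [785.9 138.8   1.7] [292.3 298.1]
rack top 0.67 [635.1 310.7  -1.9] [193.  200.7]
rack top 0.59 [460.6 255.1   0.2] [206.2 257. ]
stand_mouth top 0.83 [ 445.5 -269.3   82.5] [384.6 266.3]
stand_mouth top 0.57 [485.8  28.5  -1.8] [280.9 251.7]
rod_handle scene 0.46 [ 452.1 -270.6  110.3] [241.7 138.4]
rod_handle top 0.65 [459.5 255.6  -1.7] [206.1 257.5]
rod_handle top 0.44 [ 446.5 -274.9  110.1] [388.7 265.1]
rod_tip scene 0.68 [ 648.5 -318.4    0.4] [189.2 195.1]
post_a_mid scene 0.4 [462.2 281.9  44.2] [410.7 229.3]
post_a_mid top 0.52 [459.1 276.3  44.2] [196.2 255.6]
bowl scene 0.69 [483.5  27.3  -3.3] [319.4 210.1]
bowl scene 0.68 [601.2 433.8  -1.5] [446.1 305.4]
bowl top 0.58 [483.7  24.8  -1.2] [282.1 252.4]
sander scene 0.95 [641.2 316.8  -2.6] [390.6 293.
[... 179 characters left out ...]
 -323.6   -3.1] [395.6 204.7]
jar top 0.61 [452.9 336.   49.7] [175.3 256.8]
brush scene 0.65 [785.4 138.9   3.8] [292.5 297.4]
brush scene 0.64 [ 648.9 -316.8   -1.3] [189.6 195.8]
brush top 0.76 [781.  136.9  -2.8] [251.1 158.6]
brush top 0.47 [466.3 224.6  55.4] [213.2 253.4]
bottle scene 0.73 [602.3 432.3  -1.6] [445.3 305.4]
bottle scene 0.34 [ 779.5 -109.1    2.9] [212.9 250.9]
bottle top 0.9 [595.8 434.9   1.5] [151.8 211.3]
bottle top 0.72 [ 777.6 -106.3   -0.2] [327.  162.1]
spatula scene 0.58 [ 647.  -319.2    0.5] [189.3 194.7]
spatula top 0.92 [ 776.7 -107.9    1.2] [327.5 162.2]
tin scene 0.64 [ 591.4 -447.9    2.4] [171.8 170.1]
tin top 0.75 [ 590.2 -447.6   -2.2] [436.1 223.9]
```

The scene view shows the rest at (300,240) with an empty bore at about (300,232), the rack at (398,235) with four posts, and the stand with the rod at (243,155). The top view agrees. The networks' positions match on both cameras, apart from a few low-confidence wrong hits. Next I'll zoom in.

```bash
python3 - <<'E'
from h import *
a=cv2.imread('pics/scene0.png');b=cv2.imread('pics/top0.png')
def crop(im,x,y,w,h,f): return cv2.resize(im[y:y+h,x:x+w],(w*f,h*f),interpolation=cv2.INTER_CUBIC)
r=np.vstack([np.hstack([crop(a,245,195,110,75,4)[:300,:],np.zeros((300,0,3),np.uint8)]),crop(a,345,185,110,75,4)])
l=np.vstack([crop(b,225,170,90,50,4),crop(b,162,235,90,40,4),crop(b,360,245,45,40,4).copy() if 0 else np.hstack([crop(b,360,248,45,36,4),crop(a,220,122,45,36,4)])])
H=max(r.shape[0],l.shape[0])
pad=lambda m:np.vstack([m,np.zeros((H-m.shape[0],m.shape[1],3),np.uint8)])
o=np.hstack([pad(r),pad(l)]);print(o.shape);cv2.imwrite('pics/zoom.png',o)
E
```

```text
(600, 800, 3)
```

View pics/zoom.png

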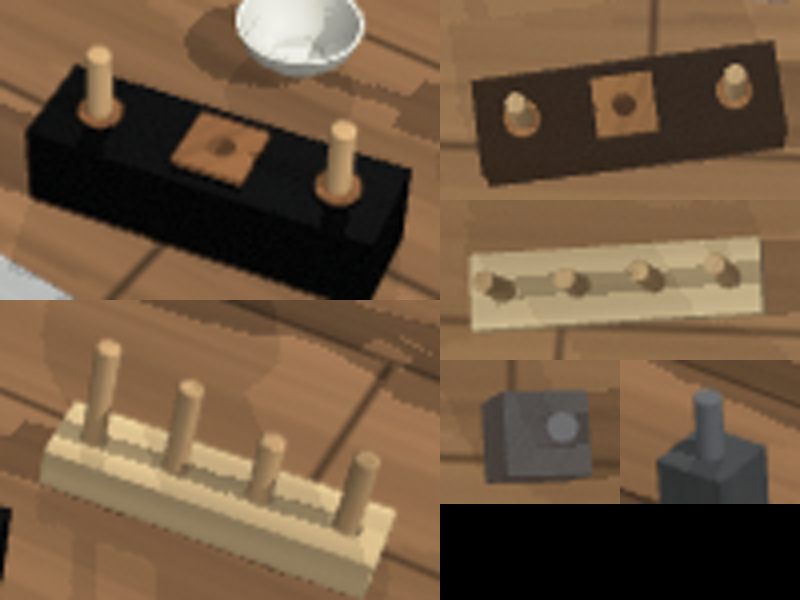

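```bash
python3 - <<'E'
from h import *
np.set_printoptions(precision=1,suppress=True)
S=lambda x,y,ox=245,oy=195,yo=0,xo=0:(ox+(x-xo)/4-.375,oy+(y-yo)/4-.375)
T=lambda x,y:S(x,y,225,170,0,440)
print('bore',ray('scene',S(222,147),65),ray('top',T(624,103),65))
blk=[(591,77),(651,71),(660,131),(598,139)]
P=np.array([ray('top',T(*p),65) for p in blk]);print('blocktop',P,P.mean(0))
blk=[(204,111),(270,125),(241,187),(171,161)]
P=np.array([ray('scene',S(*p),65) for p in blk]);print('blockscene',P,P.mean(0))
# glued tops
a=[ray('scene',S(99,50),110),ray('scene',S(344,127),110)];b=[ray('top',T(736,69),110),ray('top',T(514,98),110)]
for q in(a,b): d=q[1]-q[0];print('glued',q,(q[0]+q[1])/2,np.linalg.norm(d),'yaw',np.arctan2(-d[0],d[1]))
b=[ray('top',T(734,90),60),ray('top',T(522,118),60)]
# rack
rk=[(470,253),(760,237),(764,311),(472,330)]
P=np.array([ray('top',S(x,y,162,235,200,440),30) for x,y in rk]);print('rack',P,P.mean(0)); d=P[0]-P[1];print('yaw',np.arctan2(-d[0],d[1]));d=P[3]-P[2];print('yaw',np.arctan2(-d[0],d[1]),np.linalg.norm(d))
yaw=np.arctan2(-d[0],d[1]); c=P.mean(0)
tops=[(108,347),(190,387),(270,440),(366,460)]
for (x,y),yy in zip(tops,[-84,-28,28,84]):
    px=S(x,y,345,185,300)
    for L in (65,75,85,95):
        X=c[:2]+yy*np.array([-np.sin(yaw),np.cos(yaw)]); q=proj('scene',[*X,12+L]); print(yy,L,np.array(px),q)
# stand
sx=lambda x,y:S(x,y,360,248,360,440)
P=np.array([ray('top',sx(*p),85) for p in[(503,390),(585,391),(592,475),(507,476)]]);print('stand',P,P.mean(0))
print('handle top',ray('top',sx(562,428),135),ray('scene',S(708,396,220,122,360,620),135))
for n in ['rest','rack']:
  pass
E
```

```text
bore [647.3  67.6  65. ] [644.9  64.8  65. ]
blocktop [[664.1  90.5  65. ]
 [670.4  45.8  65. ]
 [624.5  37.1  65. ]
 [616.7  82.8  65. ]] [643.9  64.   65. ]
blockscene [[626.6  40.4  65. ]
 [613.7  81.3  65. ]
 [669.7  95.8  65. ]
 [675.4  48.8  65. ]] [646.3  66.6  65. ]
glued [array([658.5, -16.9, 110. ]), array([632. , 141.5, 110. ])] [645.2  62.3 110. ] 160.639132153946 yaw 0.1657273063962821
glued [array([662.1, -17.3, 110. ]), array([634.4, 141.8, 110. ])] [648.2  62.2 110. ] 161.43940466292233 yaw 0.17227987546964857
rack [[480.7 362.1  30. ]
 [500.9 146.4  30. ]
 [445.9 140.   30. ]
 [423.7 355.1  30. ]] [462.8 250.9  30. ]
yaw 0.0936808516383533
yaw 0.10310932895885985 216.21938705475125
-84 65 [371.6 196.4] [369.8 204.6]
-84 75 [371.6 196.4] [370.3 201.7]
-84 85 [371.6 196.4] [370.8 198.7]
-84 95 [371.6 196.4] [371.3 195.7]
-28 65 [392.1 206.4] [390.7 211.6]
-28 75 [392.1 206.4] [391.3 208.6]
-28 85 [392.1 206.4] [391.9 205.6]
-28 95 [392.1 206.4] [392.6 202.6]
28 65 [412.1 219.6] [412.3 218.8]
28 75 [412.1 219.6] [413.1 215.8]
28 85 [412.1 219.6] [413.9 212.8]
28 95 [412.1 219.6] [414.6 209.7]
84 65 [436.1 224.6] [434.8 226.3]
84 75 [436.1 224.6] [435.7 223.3]
84 85 [436.1 224.6] [436.7 220.2]
84 95 [436.1 224.6] [437.6 217.2]
stand [[ 475.9 -242.8   85. ]
 [ 477.5 -301.1   85. ]
 [ 418.4 -305.2   85. ]
 [ 415.4 -245.3   85. ]] [ 446.8 -273.6   85. ]
handle top [ 445.6 -273.2  135. ] [ 448.8 -271.8  135. ]
```

Post order along the rack from y = -84 to +84 is d, c, a, b. The bore is near (645, 65) and the stand near (447, -273). I'm moving to the rod.

```bash
cat >> h.py <<'E'
from scipy.spatial.transform import Rotation as Rn
np.set_printoptions(precision=2,suppress=True)
def down(a):
    x=np.array([0,0,-1.]);y=np.array([np.cos(a),np.sin(a),0]);return Rn.from_matrix(np.c_[x,y,np.cross(x,y)]).as_rotvec()
def st(tag=''):
    s=robot.observe();print(tag,'t%.2f'%s['t'],s['tcp_pos'],'F',s['contact_force'],'g%.3f'%s['grip_width']);return s
STAND=np.array([446.8,-273.3]);BORE=np.array([645.5,65.]);RYAW=.168;KYAW=.098;RACK=np.array([462.8,251.5])
E
python3 - <<'E'
from h import *
s=robot.observe(); print(Rn.from_rotvec(s['tcp_rot']).as_matrix())
for a in (0,np.pi,np.pi/2,-np.pi/2):
    for p in([*STAND,93],[*BORE,150],[*RACK,150]):
        print(a,p,kin.ik(p,down(a)))
E
```

```text
[[ 0.    0.27  0.96]
 [ 0.    0.96 -0.27]
 [-1.    0.    0.  ]]
0 [np.float64(446.8), np.float64(-273.3), 93] [ 0.05  0.46  0.54  2.03 -0.35  0.74  0.81]
0 [np.float64(645.5), np.float64(65.0), 150] [-0.59  0.59  0.63  1.69 -0.4   0.99  0.18]
0 [np.float64(462.8), np.float64(251.5), 150] [-0.92  0.36  0.44  1.99 -0.2   0.84 -0.37]
3.141592653589793 [np.float64(446.8), np.float64(-273.3), 93] [-0.44  0.89  1.34  2.06 -1.02  1.1  -1.73]
3.141592653589793 [np.float64(645.5), np.float64(65.0), 150] [ 0.62  1.   -1.33  1.61  0.99  1.35  2.29]
3.141592653589793 [np.float64(462.8), np.float64(251.5), 150] [-0.41  0.35 -0.18  1.95  0.08  0.84  2.5 ]
1.5707963267948966 [np.float64(446.8), np.float64(-273.3), 93] [-0.2   0.56  0.88  2.05 -0.6   0.81  2.62]
1.5707963267948966 [np.float64(645.5), np.float64(65.0), 150] [-0.37  0.54  0.31  1.68 -0.19  0.95  1.57]
1.5707963267948966 [np.float64(462.8), np.float64(251.5), 150] [-0.67  0.34  0.13  1.97 -0.06  0.84  1.06]
-1.5707963267948966 [np.float64(446.8), np.float64(-273.3), 93] [-0.02  0.48  0.63  2.04 -0.41  0.75 -0.71]
-1.5707963267948966 [np.float64(645.5), np.float64(65.0), 150] [-0.66  0.62  0.73  1.7  -0.47  1.01 -1.34]
-1.5707963267948966 [np.float64(462.8), np.float64(251.5), 150] [-1.1   0.39  0.67  2.   -0.32  0.86 -1.83]
```

```bash
python3 - <<'E'
from h import *
robot.movep([*STAND,260],down(-np.pi/2)); st('above')
robot.servo_line([*STAND,97],feed=150); st('down')
grip(.18,4); st('g1'); robot.hold(.2); st('g1')
grip(.6); st('open')
robot.movep([*STAND,97],down(0)); st('rot')
grip(.1,4); st('g2'); robot.hold(.2); st('g2')
for c in('scene','top'): cv2.imwrite(f'pics/g_{c}.png',cv2.resize(viewer.read_camera(c)[100:300,150:450,::-1],None,fx=2,fy=2))
E
python3 -c "
import cv2,numpy as np
cv2.imwrite('pics/g1.png',np.vstack([cv2.imread('pics/g_scene.png')[:300],cv2.imread('pics/g_top.png')[100:]]))"
```

```text
above t4.78 [ 447.29 -272.62  259.88] F [-0.62  0.2   0.01] g1.001
down t6.02 [ 447.32 -273.68   97.71] F [0.78 0.41 0.69] g1.003
g1 t7.08 [ 446.74 -273.26   96.97] F [-0.03 -0.15 -1.55] g0.229
g1 t7.28 [ 446.79 -273.25   96.96] F [-0.04  0.24 -0.52] g0.231
open t7.94 [ 446.83 -273.29   97.01] F [-0.04  0.46  0.88] g0.599
rot t9.12 [ 446.68 -273.38   96.95] F [-0.05 -0.21 -0.51] g0.600
g2 t9.72 [ 446.79 -273.24   96.95] F [ 0.3  -0.61 -0.15] g0.234
g2 t9.92 [ 446.74 -273.28   96.98] F [ 0.26 -0.31 -0.4 ] g0.235
```

View pics/g1.png

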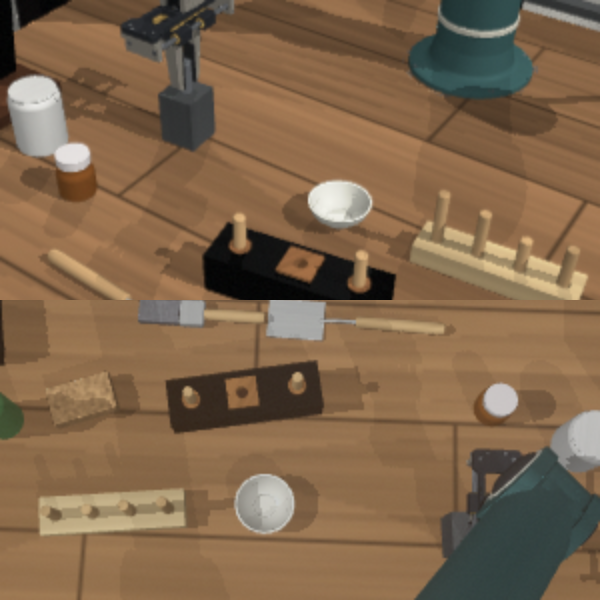

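The scene view shows the fingers around the handle at (180,70), and the top view agrees. The grip width of 0.235 is 21.6 mm, so the handle is held. I'll lift it and go to the bore.

```bash
python3 - <<'E'
from h import *
grip(.1,20); b=st('grip')
robot.servo_line([*STAND,240],feed=200); st('up')
robot.movep([*BORE,240],down(RYAW)); st('over')
robot.servo_line([*BORE,162],feed=120); robot.hold(.2); st('tip75')
cv2.imwrite('pics/rod_s.png',cv2.resize(viewer.read_camera('scene')[150:290,220:380,::-1],None,fx=4,fy=4,interpolation=cv2.INTER_CUBIC))
E
```

```text
grip t10.23 [ 446.76 -273.29   96.98] F [ 0.28 -0.48 -1.16] g0.228
up t11.10 [ 446.15 -272.78  239.05] F [ 0.14 -0.12 -0.49] g0.225
over t12.56 [645.36  62.37 240.23] F [ 0.05 -0.99 -0.96] g0.229
tip75 t13.56 [646.06  65.01 162.96] F [-0.27 -0.12 -0.97] g0.230
```

View pics/rod_s.png

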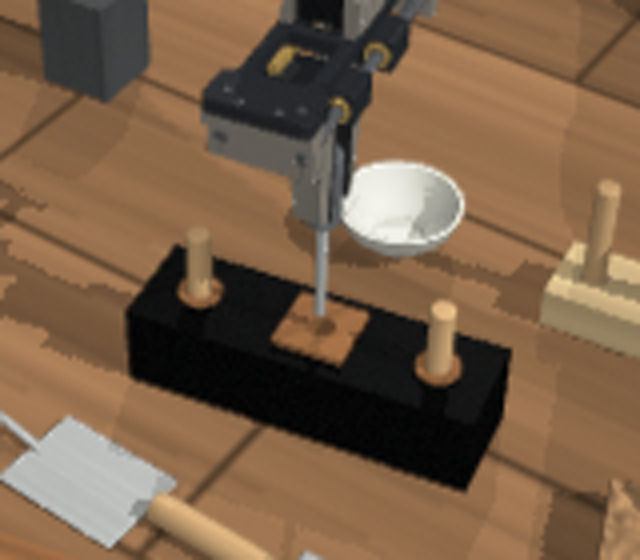

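The rod tip at zoomed (320,313) hangs just over the bore at (323,330). I'll descend in small steps and watch the force.

```bash
python3 - <<'E'
from h import *
robot.servo_line([*BORE,155],feed=60)
robot.hold(.1); f0=np.mean([robot.observe()['contact_force'] for _ in range(3)],0)
z=155;hit=False
while z>98:
    z-=2; robot.servo_line([*BORE,z],feed=40)
    s=robot.observe()
    if abs((s['contact_force']-f0)[2])>3 or np.linalg.norm((s['contact_force']-f0)[:2])>4:
        robot.hold(.1); s=robot.observe()
        if np.abs((s['contact_force']-f0)).max()>2.5: hit=True;break
print(z,f0); st(hit)
robot.hold(.15); st()
E
```

```text
131 [-0.09 -0.65 -1.1 ]
True t17.07 [646.    65.02 131.84] F [-1.33 -0.12  6.19] g0.226
 t17.23 [646.01  65.03 131.86] F [-1.64  0.34  4.74] g0.228
```

Contact came at TCP z 131.85, which puts the tip at 44.9, so the bore is 20 mm deep and post a is the right one. While the rod is in there I'll feel the walls gently to find the bore's centre.

```bash
python3 - <<'E'
from h import *
grip(.1,50)
robot.servo_line([*BORE,135],feed=40)
u=np.array([np.cos(RYAW),np.sin(RYAW)]);v=np.array([-u[1],u[0]])
def F():
    a=[]
    for _ in range(3): robot.hold(.03);a.append(robot.observe()['contact_force'])
    return np.mean(a,0)
f0=F();print(f0)
c=BORE.copy()
for name,d in(('u',u),('v',v)):
    lim=[]
    for sg in(1,-1):
        e=sg*d; k=1.2
        while k<9:
            robot.servo_line([*(c+k*e),135],feed=40)
            f=(F()-f0)[:2]@e
            if f<-1.3:break
            k+=.6
        s=robot.observe();pos=(s['tcp_pos'][:2]-BORE)@d
        lim.append(pos);print(name,sg,k,pos,f)
        robot.servo_line([*c,135],feed=60)
    c=c+d*(np.mean(lim)-(c-BORE)@d)
    robot.servo_line([*c,135],feed=60)
print('centre',c); st()
E
```

```text
[ 0.38  0.62 -0.88]
u 1 6.599999999999999 6.285661736344188 -2.346632477146113
u -1 5.999999999999999 -5.603076424851219 -1.9770049309545894
v 1 7.199999999999998 6.840908431111959 -2.001224312840026
v -1 5.999999999999999 -5.5317389364431255 -1.9925946345593353
centre [645.73  65.7 ]
 t32.97 [645.77  65.34 135.02] F [-0.22 -0.31 -0.18] g0.222
```

```bash
cat >> h.py <<'E'
BORE=np.array([645.73,65.70])
E
python3 - <<'E'
from h import *
robot.servo_line([*BORE,240],feed=200)
robot.movep([*STAND,240],down(0))
robot.servo_line([*STAND,178],feed=150); robot.hold(.15); f0=st('above')['contact_force']
cv2.imwrite('pics/ret_s.png',cv2.resize(viewer.read_camera('scene')[60:200,160:320,::-1],None,fx=4,fy=4,interpolation=cv2.INTER_CUBIC))
for z in (172,168,164,158):
    robot.servo_line([*STAND,z],feed=60); s=st()
    if abs(s['contact_force'][2]-f0[2])>5: print('STOP');break
E
```

```text
above t35.82 [ 447.61 -273.65  179.05] F [ 0.14  0.09 -0.62] g0.220
 t36.12 [ 446.59 -273.15  171.79] F [-0.46  0.87 -0.73] g0.227
 t36.37 [ 446.59 -273.21  167.7 ] F [-0.19 -0.47 -0.13] g0.225
 t36.62 [ 446.63 -273.22  163.73] F [-0.09  0.44 -1.41] g0.219
 t36.87 [ 446.47 -273.16  157.54] F [-0.12 -0.29  0.05] g0.219
```

View pics/ret_s.png

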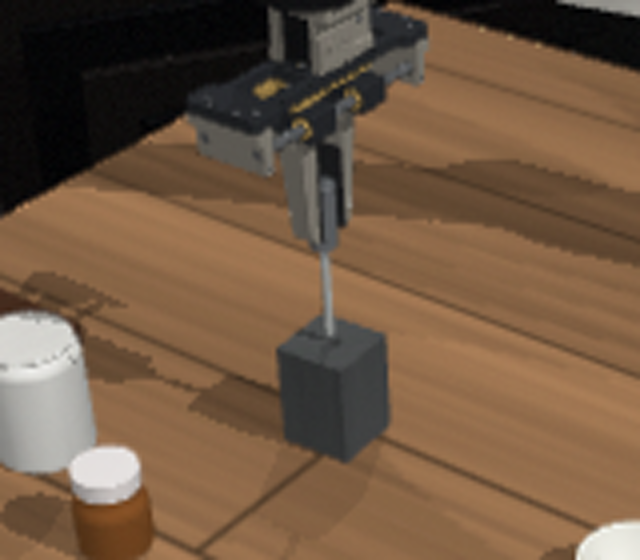

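The rod tip at zoomed (330,335) met the hole, and the rod went in without force. I'll lower it to rest, release it and check.

```bash
python3 - <<'E'
from h import *
robot.servo_line([*STAND,101],feed=120); st()
for z in (99,98,97,96):
    robot.servo_line([*STAND,z],feed=30); robot.hold(.05); s=st()
    if s['contact_force'][2]>4: break
grip(.6); st('open'); robot.hold(.1)
robot.servo_line([*STAND,190],feed=200)
KV=np.array([-np.sin(KYAW),np.cos(KYAW)]);PA=RACK+28*KV
robot.movep([*PA,200],down(KYAW-np.pi/2)); st('over a')
for c in('scene','top'): cv2.imwrite(f'pics/rel_{c}.png',viewer.read_camera(c)[:,:,::-1])
a=cv2.imread('pics/rel_scene.png');b=cv2.imread('pics/rel_top.png')
f=lambda m,x,y,w,h:cv2.resize(m[y:y+h,x:x+w],(w*4,h*4),interpolation=cv2.INTER_CUBIC)
cv2.imwrite('pics/rel.png',np.vstack([np.hstack([f(a,210,115,70,70),f(b,350,235,70,70)]),np.hstack([f(a,350,180,100,75)[:, :280+0],f(b,160,230,90,75)[:,:280]])]))
for c in('scene','top'):
    for d in viewer.pinpoint('rod_handle',c)[:3]: print(c,d['confidence'],world(c,d['at']))
E
```

```text
t37.49 [ 446.98 -273.69  101.29] F [-0.11 -0.62  0.37] g0.225
 t37.79 [ 447.07 -273.41   99.46] F [-0.56  0.62 -0.56] g0.223
 t38.09 [ 446.85 -273.31   98.08] F [ 0.23 -0.04 -1.37] g0.225
 t38.39 [ 446.82 -273.32   96.98] F [ 0.84 -0.02 -1.4 ] g0.223
 t38.69 [ 446.87 -273.33   96.88] F [-1.93  1.78  9.27] g0.225
open t39.36 [ 446.79 -273.31   95.96] F [-0.24  0.95 -0.48] g0.601
over a t42.29 [460.36 278.56 199.8 ] F [ 0.31 -0.06 -0.31] g0.594
scene 0.69 [ 446.5  -273.97   81.45]
scene 0.66 [ 450.32 -269.28  108.32]
scene 0.28 [ 782.   -107.56    0.74]
top 0.68 [642.76  64.46  61.49]
top 0.42 [ 448.22 -275.86  108.61]
```

View pics/rel.png

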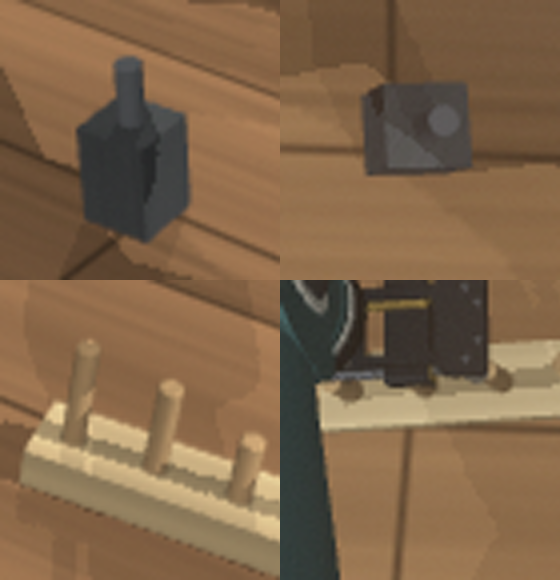

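The rod stands upright on its stand at zoomed (130,95), the same as at the start, and it is released. Now post a: one light squeeze along the rack's y to centre it, then the real grasp.

```bash
python3 - <<'E'
from h import *
KV=np.array([-np.sin(KYAW),np.cos(KYAW)]);PA=RACK+28*KV
grip(.4)
robot.servo_line([*PA,44],feed=150); st('down')
grip(.08,4); robot.hold(.1); st('g1')
grip(.4)
robot.movep([*PA,44],down(KYAW)); st('rot')
grip(.08,4); robot.hold(.1); st('g2')
grip(.05,25); st('g3')
robot.servo_line([*PA,50],feed=60); st('up6')
E
```

```text
down t44.14 [460.67 279.66  44.73] F [ 0.67 -0.31 -0.02] g0.402
g1 t44.68 [460.34 279.88  44.4 ] F [0.7  0.79 3.4 ] g0.172
rot t46.33 [460.08 279.19  43.93] F [0.6  0.52 0.61] g0.400
g2 t46.87 [460.26 279.53  44.03] F [0.97 0.41 0.07] g0.174
g3 t47.08 [460.35 279.6   44.08] F [ 2.1   1.17 -2.08] g0.169
up6 t47.33 [460.29 279.55  50.6 ] F [ 1.16  0.82 -0.22] g0.167
```

```bash
python3 - <<'E'
from h import *
robot.servo_line([460.1,279.4,175],feed=200)
robot.movep([*BORE,175],down(RYAW)); 
robot.servo_line([*BORE,106],feed=120); robot.hold(.2); st('foot74')
cv2.imwrite('pics/ins_s.png',cv2.resize(viewer.read_camera('scene')[150:290,220:380,::-1],None,fx=4,fy=4,interpolation=cv2.INTER_CUBIC))
E
```

```text
foot74 t50.12 [646.35  65.78 107.03] F [ 0.   -0.29  0.16] g0.169
```

View pics/ins_s.png

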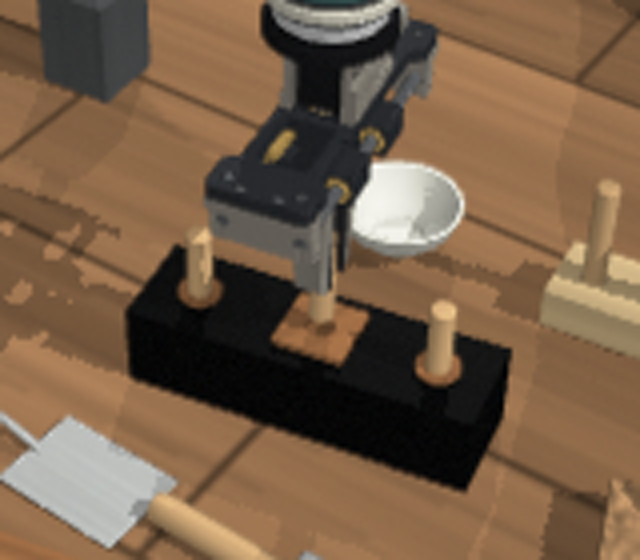

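The post's foot at zoomed (322,315) is above the socket block, lined up with the bore. I'll lower it with force checks.

```bash
python3 - <<'E'
from h import *
f0=robot.observe()['contact_force']
robot.servo_line([*BORE,100],feed=60)
z=100.;log=[]
while z>75.5:
    z-=1.5; robot.servo_line([*BORE,z],feed=30); s=robot.observe();d=s['contact_force']-f0
    log.append((z,s['tcp_pos'][2],*d))
    if d[2]>5 or np.abs(d[:2]).max()>8: break
for l in log: print(np.array(l))
st()
E
```

```text
[98.5  98.39 -0.19  0.79 -0.31]
[97.   96.89 -0.9   0.28 -0.23]
[95.5  95.38 -2.05  0.9  -0.63]
[94.   93.87 -1.7   1.05  0.45]
[92.5  92.35 -0.93  0.09  1.15]
[91.   90.85 -0.78  0.11  0.47]
[89.5  89.37 -1.31  0.7  -0.55]
[88.   87.85 -1.54  0.68  0.21]
[86.5  86.37 -1.56  1.16  0.93]
[85.   84.87 -0.44  0.49  0.96]
[83.5  83.37 -1.16  0.51  0.35]
[82.   81.84 -0.61 -0.47 -0.2 ]
[80.5  80.37 -1.24 -0.55  0.86]
[79.   78.86 -1.93  0.28  0.67]
[77.5  77.39  0.22  1.33  0.3 ]
[76.   76.84 -2.55  0.54  5.67]
 t54.42 [646.1   65.75  76.84] F [-1.49  0.09  4.98] g0.164
```

It slid in and rests on the floor at the expected height (76.84, expected about 77). I'll release, retreat and check.

```bash
python3 - <<'E'
from h import *
grip(.45); st('open')
robot.servo_line([*BORE,180],feed=150); robot.movep([560,330,260],down(0)); st('away')
for c in('scene','top'): cv2.imwrite(f'pics/f_{c}.png',viewer.read_camera(c)[:,:,::-1])
for c in('scene','top'):
    for d in viewer.pinpoint('post_a_mid',c)[:8]: print(c,round(d['confidence'],2),world(c,d['at']))
a=cv2.imread('pics/f_scene.png');b=cv2.imread('pics/f_top.png')
f=lambda m,x,y,w,h:cv2.resize(m[y:y+h,x:x+w],(w*4,h*4),interpolation=cv2.INTER_CUBIC)
cv2.imwrite('pics/f.png',np.vstack([np.hstack([f(a,245,195,110,75),f(b,225,165,90,75)]),np.hstack([f(a,345,185,110,70),f(a,210,115,90,70)])]))
E
```

```text
open t54.98 [645.7   65.7   75.87] F [-0.36 -0.29  0.28] g0.454
away t56.94 [560.69 328.02 259.15] F [ 0.14  0.16 -0.44] g0.449
scene 0.67 [647.98  68.93  78.61]
scene 0.65 [ 450.3  -273.84   83.29]
top 0.4 [646.08  62.95  79.52]
```

View pics/f.png

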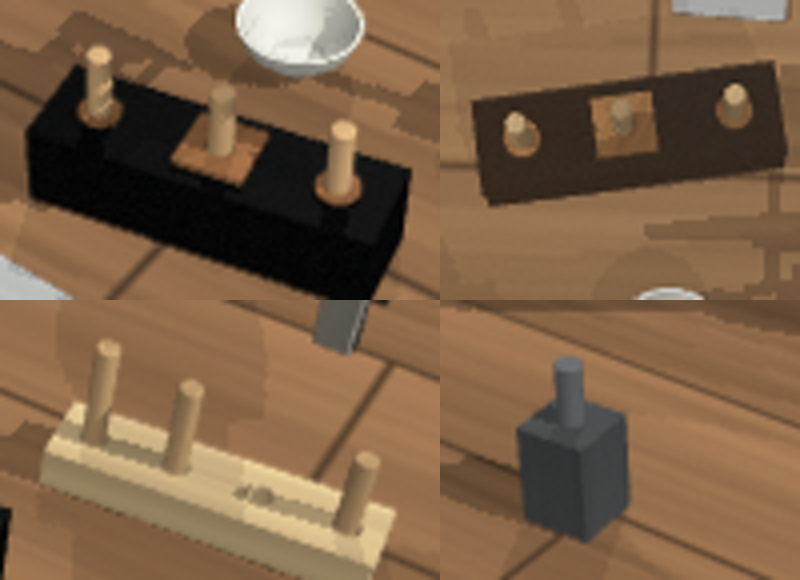

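The post's top at zoomed (222,89) lies on the line between the two glued tops, (99,50) and (344,127), whose midpoint is (221.5,88.5), so it is level. The other three posts and the rod are in place.

```bash
python3 -c "
from cell import robot
robot.job_done(); print(robot.observe()['t'])"
```

```text
the job is handed in; nothing more can be done
the job is handed in; nothing more can be done
```

The middle post is in: I measured the bore at 20 mm deep, put the rod back in its stand and lowered the 65 mm post (post a) fully home. I handed the job in just after 57 s on the robot's clock; the limit is 72 s.

- **Depth:** the rod's tip stopped 44.9 mm above the table, pressing about 5 N, which gives 20 mm. I then touched the bore walls lightly with the rod to find its centre, at about (645.7, 65.7).
- **Insertion:** the post went in with no more than about 6 N and stopped at the expected height. It was still gripped when it touched the floor.
- **Last pictures:** the post is upright and level with the glued posts. The other three posts are still in the rack, and the rod stands upright and released in its stand. I did not check each bystander separately.
- **What disagreed:** the network put the post's middle at z 78.6 and 79.5 mm from the two cameras, against 77.5 expected, which is within its 4 mm error. It also gave a few false hits, such as taking the rod for a post, which I ignored. The wall probing gave a span of about 12 mm where 10.6 was expected, fairly evenly spread, so the centre should still hold.

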